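Clear down the weighing bench

TASK

The weighing is finished: put the sample jar, the steel check weight, the roll of packing tape and the wooden case back, each on the black pad whose white outline has its shape and size. Each must rest flat on its pad, right way up and wholly inside the white outline, with the case lying along its rectangle. Do not knock over the little amber glass vial.

Things in the scene. Friction and masses are not known exactly. Their poses are not given: they have to be found in the camera images.
- jar: Closed sample jar, white plastic with a grey screw cap, standing upright: 54 mm in diameter (cap 55 mm), 74 mm high, about 0.12 kg. Origin at the centre of its underside, z up.
- weight: Polished steel check weight, standing upright: a plain cylinder 32 mm in diameter up to 40 mm, then a narrow neck and a knob 22 mm wide on top; 60 mm high in all, about 0.2 kg. Origin at the centre of its underside, z up.
- tape: Roll of brown packing tape lying flat, a ring: 94 mm outside diameter, 76 mm inside, so its wall is 9 mm thick; 48 mm high, about 0.15 kg. Too wide to grip across: pinch the wall, one finger inside and one outside. Open right through. Origin at the centre of its underside, z up.
- case: Closed wooden case, a plain brown block with a dark seam: 96 mm long along its x, 44 mm wide along its y, 34 mm high, about 0.2 kg. Origin at the centre of its underside, z up.
- jar_pad: Black round rubber pad, 88 mm across, with a white circle of 74 mm inner diameter: the middle one of the three round outlines by size; the jar's place. Fixed, lying flat; origin at the centre of its underside (z = 0), resting surface 3 mm above it.
- weight_pad: Black round rubber pad, 66 mm across, with a white circle of 52 mm inner diameter, the smallest outline: the check weight's place. Fixed, lying flat; origin at the centre of its underside (z = 0), resting surface 3 mm above it.
- tape_pad: Black round rubber pad, 128 mm across, with a white circle of 114 mm inner diameter and a solid white spot 36 mm across in the middle: the tape roll's place. Fixed, lying flat; origin at the centre of its underside (z = 0), resting surface 3 mm above it.
- case_pad: Black oblong rubber pad, 130 mm along its x and 78 mm along its y, with a white rectangle of 116 x 64 mm inside: the case's place, long side along long side, either way round. Fixed, lying flat; origin at the centre of its underside (z = 0), resting surface 3 mm above it.
- vial: Bystander: small closed amber glass vial, white cap, 25 mm in diameter, 50 mm high, standing loose amid the task's things. It and low clutter there (plug, glue stick, up to 21 mm high) have their centres at least 105 mm from those of the things and pads. A flask 160 mm high and a beaker stand beyond, over 0.75 m from the robot's axis. Origin at the centre of its underside, z up.
Not all that is in view belongs to the job. Leave any blue or turquoise look-alike of the case_pad alone.

How it is judged:
By the outcome, as a careful person would: the job done as asked, in the order asked, and still so for the second after the job is handed in, with the robot touching nothing.
It also fails if it takes over 107 s, if anything falls off the work surface, if the arm or the gripper's body presses on something with over 40 N, if the wrist force passes 120 N, or if a joint passes its speed limit or range.

ROBOT

A 6-joint arm with a two-finger parallel gripper is mounted at the origin on the work surface. World frame = base frame: x ahead of the robot, y to its left, z up, the work surface at z = 0. Lengths are in m, angles in degrees, forces in N, time in s.
With the tool pointing down it reaches from about 0.35 to 0.875 m from the base axis. Payload 4.2 kg.
Tool frame: the origin (TCP) lies on the centre line of the jaws, within the pads' length; the fingertips stand 17 mm ahead of it and the grasp point (between the pads) lies 2 mm behind it; z points along the fingers, y is the direction in which the jaws open and shut (so a half turn about z gives the same grasp; the last joint's range is limited). The gripper opens to 87 mm and grips with 3 to 60 N. Pads are 19 mm wide; open, the fingers measure 117 mm over their backs; the gripper's body (75 mm by 190 mm) begins 51 mm behind the grasp point.
Start: joints at [-52.964, 22.042, 0.453, 0, -68.411, -14.817], TCP at [0.236, -0.579, 0.24] pointing down, gripper open.
Joint ranges: [-179.83, 179.83], [-69.29, 118.12], [-61.27, 80.66], [-181.25, 117.63], [-171.15, -9.14], [-177.46, 177.46]. Speed limits (degrees/s): [159.86, 159.86, 180, 180, 180, 180].

INTERFACE

Orientations are given as a 3x3 rotation matrix whose columns are the frame's x, y, z axes.
In Python, from station import * gives the robot as it stands.
- The arm moves only by the tool play_rows, never from a script. Its argument "targets" is a list that holds one entry, the list of rows, each a list of 5 numbers: the closure, from 0 (fully open) to 1 (shut), then the shift along the world's x, y, z in m, then the turn about the world's z in rad. In form: [[[gripper, x, y, z, twist], ...]]. A call has 1 to 5 rows; each row is the pose to reach, as a shift and turn from the pose commanded when the call began; what a row does not reach only later rows make up. A row lasts 1/12 s, in which the tool goes at most 41.7 mm and 7.16 degrees, less where a joint would pass 70% of its speed; a pose out of reach is approached as far as the arm can. A call with a gripper value outside its range is refused whole. The fingers move at their own pace and stop on an object; the grip force is fixed at half the most. Time passes only in rows, so rows that repeat a pose let the fingers close. It gives the time, the measured TCP pose, the force and the opening at its end, in the units of the state.
- sense(): the state, without advancing time (a new reading comes with each control period).
- capture(name): name is "scene" or "top"; returns the picture (420x560x3 uint8, blue, green, red); there is no depth.
- get_calibration(name): a dict with "camera_matrix" (3x3 intrinsics, pixels), "T" (4x4, takes a point from camera to world coordinates). Camera axes: x right, y up, looking along -z (the intrinsics and any distortion apply to the point x, -y, -z); pixel columns grow to the right and rows downward; lengths in m; the calibration is good to about 2 mm. A picture is of the moment at which its call begins. get_calibration takes no time and is no camera call.
- finish_job(): hands the job in, once; it reports no verdict.
The state is a dict: "time_s": time; "joints": joint angles; "joint_velocities": joint speeds; "effort": joint torques, N m; "tcp_pos": TCP position; "ee_rot": TCP orientation; "wrist_force": force on the tool from outside, world axes, zero at the start; "moment": the same for the moment, N m; "gripper_width": opening from 0.0 (shut) to 1.0 (fully open).
Only numpy, scipy, OpenCV 4.12 (cv2) and the standard library are available. Lean on these libraries where they do the work, as an engineer would, in place of code of your own. Each camera call takes 0.05 s, during which the arm holds its last target. There are 200 camera calls.

## Working session

There is one attempt and no reset: what is moved stays moved. The work goes in short steps, Python scripts to look and compute and a tool call to move; the robot and the scene stay as the last step left them, time stands still between calls to the robot, and variables do not carry over. Pictures are saved under pics/ and viewed, on a budget of 14 in all, crops included, one or two more only if the job needs it, and the job is handed in when it is done.

Besides the shell and the picture viewer there is one more tool, called after "Emit:" as a command line: name --argument value ..., lists and objects as JSON in quotes. play_rows: Moves the arm, as the interface text tells. Its arguments: {"type":"object","properties":{"targets":{"type":"array","items":{"type":"array","items":{"type":"array","items":{"type":"number"}}}}},"required":["targets"]}

```bash
mkdir -p pics; ls; python3 - <<'E'
from station import *
import cv2,numpy as np
for n in("scene","top"):
    cv2.imwrite(f"pics/{n}0.png",capture(n)); c=get_calibration(n); print(n,{k:np.round(v,4).tolist() if not isinstance(v,str) else v for k,v in c.items()})
s=sense();print(s['time_s'],s['tcp_pos'],np.round(s['ee_rot'],3).tolist(),s['gripper_width'])
E
```

```text
pics
scene {'camera_matrix': [[508.4441, 0.0, 279.7299], [0.0, 508.4441, 213.2379], [0.0, 0.0, 1.0]], 'T': [[-0.3821, -0.5467, 0.745, 1.5206], [0.9241, -0.2302, 0.305, 0.3439], [0.0047, 0.805, 0.5932, 0.8177], [0.0, 0.0, 0.0, 1.0]]}
top {'camera_matrix': [[507.6869, 0.0, 280.3322], [0.0, 507.6869, 215.2965], [0.0, 0.0, 1.0]], 'T': [[0.0149, 0.9951, -0.0977, 0.3776], [-0.9998, 0.0133, -0.0174, -0.0742], [-0.016, 0.0979, 0.9951, 1.4002], [0.0, 0.0, 0.0, 1.0]]}
0.1 [ 0.23617665 -0.57810881  0.23855406] [[-0.926, -0.378, -0.001], [-0.378, 0.926, 0.002], [0.0, 0.002, -1.0]] 1.0018560277175625
```

View pics/scene0.png

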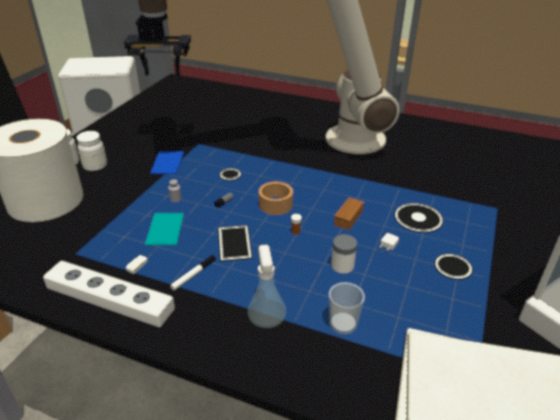

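View pics/top0.png

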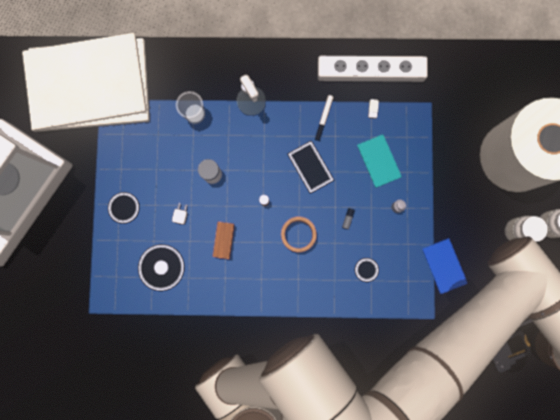

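The top view shows the jar at (209,171), weight (399,207), tape (298,234), case (224,240) and vial (264,200). The pads are jar (123,208), weight (367,270), tape (161,268, with the white spot) and case (311,166, black). There are two look-alikes of the case pad, turquoise at (379,160) and blue at (445,265). The black one fits the description. Next I measure by masks.

```bash
cat > h.py <<'E'
from station import *
import cv2,numpy as np
def ray(n,px,z):
    c=get_calibration(n);K=np.array(c['camera_matrix']);T=np.array(c['T'])
    p=np.linalg.inv(K)@np.array([px[0],px[1],1.]);d=T[:3,:3]@np.array([p[0],-p[1],-p[2]]);o=T[:3,3]
    return o+d*(z-o[2])/d[2]
def proj(n,P):
    c=get_calibration(n);K=np.array(c['camera_matrix']);T=np.array(c['T'])
    q=T[:3,:3].T@(np.array(P)-T[:3,3]);q=K@np.array([q[0],-q[1],-q[2]]);return q[:2]/q[2]
def blob(mask,near,R=45):
    m=np.zeros_like(mask);x,y=near;m[y-R:y+R,x-R:x+R]=mask[y-R:y+R,x-R:x+R]
    cs,_=cv2.findContours(m,cv2.RETR_EXTERNAL,cv2.CHAIN_APPROX_NONE)
    return max(cs,key=cv2.contourArea)
def world(n,c,z): return np.array([ray(n,p,z)[:2] for p in c.reshape(-1,2)],np.float32)
def circ(n,c,z):
    w=world(n,c,z);A=np.c_[2*w,np.ones(len(w))];s=np.linalg.lstsq(A,(w**2).sum(1),rcond=None)[0]
    return s[:2],2*np.sqrt(s[2]+s[:2]@s[:2])
def rect(n,c,z):
    (ce,(a,b),t)=cv2.minAreaRect(world(n,c,z)*1000)
    if a<b:a,b,t=b,a,t+90
    return np.array(ce)/1000,a,b,(t+90)%180-90
E
cat > m.py <<'E'
from h import *
im=capture("top");hsv=cv2.cvtColor(im,cv2.COLOR_BGR2HSV);H,S,V=cv2.split(hsv)
white=((S<90)&(V>110)).astype(np.uint8)*255
brown=(((H<22)|(H>170))&(S>90)&(V>50)).astype(np.uint8)*255
notblue=(~((H>100)&(H<125)&(S>140)&(V>45))).astype(np.uint8)*255
D=[]
for nm,near,m,R,z in [("jar_pad",(123,208),white,25,.003),("weight_pad",(367,270),white,18,.003),("tape_pad",(161,268),white,35,.003),("tape",(298,234),brown,28,.048),("vialcap",(264,200),white,12,.05)]:
    c=blob(m,near,R);D.append(c);p,d=circ("top",c,z);print(nm,np.round(p,4),"diam mm",round(d*1000,1),"r",round(np.hypot(*p),3))
for nm,near,m,R,z in [("case",(224,240),brown,30,.034),("case_pad",(311,166),white,35,.003)]:
    c=blob(m,near,R);D.append(c);print(nm,rect("top",c,z))
for nm,near in [("jar",(209,171)),("weight",(399,207))]:
    x,y=near;print(nm);c=blob(notblue,near,22);D.append(c);print(cv2.boundingRect(c),cv2.minEnclosingCircle(c))
v=im.copy();cv2.drawContours(v,D,-1,(0,255,0),1)
def cr(a,x,y,r=25):return cv2.resize(a[y-r:y+r,x-r:x+r],(260,260),interpolation=cv2.INTER_CUBIC)
sc=capture("scene")
tiles=[cr(im,209,171),cr(im,399,207),cr(sc,174,191),cr(v,311,166,35),cr(v,224,240),cr(sc,343,253)]
cv2.imwrite("pics/a.png",np.vstack([np.hstack(tiles[:3]),np.hstack(tiles[3:])]))
E
python3 m.py
```

```text
jar_pad [0.5312 0.3883] diam mm 87.0 r 0.658
weight_pad [ 0.3692 -0.2866] diam mm 64.8 r 0.467
tape_pad [0.3676 0.2769] diam mm 126.8 r 0.46
tape [ 0.4607 -0.0995] diam mm 88.5 r 0.471
vialcap [ 0.5521 -0.0048] diam mm 29.0 r 0.552
case (array([0.44268491, 0.10274372]), 93.40040588378906, 43.41539764404297, -6.882080078125)
case_pad (array([ 0.65260791, -0.13076379]), 131.85025024414062, 80.20276641845703, 30.10565185546875)
jar
(187, 149, 44, 44) ((208.5, 170.5), 30.405691146850586)
weight
(377, 185, 44, 44) ((400.00775146484375, 206.69749450683594), 23.122758865356445)
```

View pics/a.png

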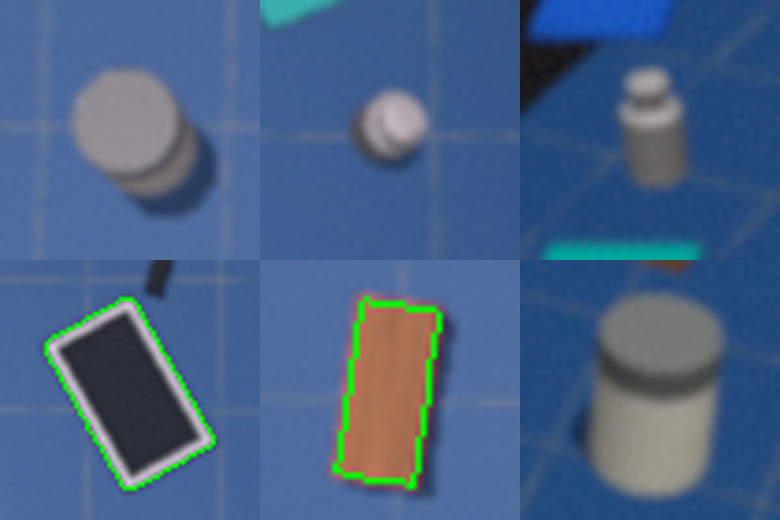

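Crop: the black pad with the white rectangle is confirmed as the case pad. The weight knob is at top (401.5,204.7) and scene (173.6,181). The jar cap is at top (208,169.5) and scene (345.3,242.4). I'll check these across the two views and plan the headings.

```bash
python3 - <<'E'
from h import *
for nm,t,s,z in [("jar",(207.7,169.2),(345,242),.074),("weight",(401.2,204.4),(173.3,180.7),.06)]:
    print(nm,ray("top",t,z).round(4),ray("scene",s,z).round(4))
sc=capture("scene");H,S,V=cv2.split(cv2.cvtColor(sc,cv2.COLOR_BGR2HSV))
brown=(((H<22)|(H>170))&(S>90)&(V>50)).astype(np.uint8)*255
# check tape & pads by projecting top-view estimates into scene
for nm,P in [("tape",(.4607,-.0995,.048)),("case",(.4427,.1027,.034)),("jar_pad",(.5312,.3883,.003)),("wp",(.3692,-.2866,.003)),("tp",(.3676,.2769,.003)),("cp",(.6526,-.1308,.003)),("vial",(.5521,-.0048,.05))]:
    print(nm,proj("scene",P).round(1))
for nm,n in [("tape",(275,197)),("case",(349,212))]: print(nm,cv2.boundingRect(blob(brown,n,30)))
s=sense();print(np.degrees(np.arctan2(s['ee_rot'][1][1],s['ee_rot'][0][1])))
E
```

```text
jar [0.6282 0.1436 0.074 ] [0.6312 0.1418 0.074 ]
weight [ 0.5424 -0.3705  0.06  ] [ 0.5432 -0.3726  0.06  ]
tape [276.6 190.4]
case [350.  207.9]
jar_pad [454.7 266. ]
wp [231.1 173.8]
tp [419.6 217. ]
cp [235.5 242. ]
vial [297.3 216.5]
tape (259, 182, 34, 32)
case (335, 198, 28, 31)
112.21704525246997
```

Both views agree within 3 mm. I'll do the jar first.

Emit:
play_rows --targets '[[[0, 0.08, 0.145, 0, 0], [0, 0.08, 0.145, 0, 0], [0, 0.08, 0.145, 0, 0], [0, 0.08, 0.145, 0, 0], [0, 0.08, 0.145, 0, 0]]]'

```text
time_s: 0.67
tcp_pos: [0.3185, -0.4288, 0.2399]
ee_rot: [[-0.924, -0.383, 0.001], [-0.383, 0.924, 0.001], [-0.001, 0.001, -1.0]]
wrist_force: [0.1, 0.0, -0.3]
gripper_width: 0.998
```

Emit:
play_rows --targets '[[[0, 0.08, 0.145, -0.02, 0], [0, 0.08, 0.145, -0.02, 0], [0, 0.08, 0.145, -0.02, 0], [0, 0.08, 0.145, -0.02, 0], [0, 0.08, 0.145, -0.02, 0]]]'

```text
time_s: 1.08
tcp_pos: [0.3985, -0.284, 0.2189]
ee_rot: [[-0.923, -0.384, -0.0], [-0.384, 0.923, 0.001], [-0.0, 0.001, -1.0]]
wrist_force: [-0.3, -0.2, -0.5]
gripper_width: 1.001
```

Emit:
play_rows --targets '[[[0, 0.08, 0.145, -0.03, 0], [0, 0.08, 0.145, -0.03, 0], [0, 0.08, 0.145, -0.03, 0], [0, 0.08, 0.145, -0.03, 0], [0, 0.08, 0.145, -0.03, 0]]]'

```text
time_s: 1.5
tcp_pos: [0.4787, -0.1395, 0.1885]
ee_rot: [[-0.924, -0.383, -0.0], [-0.383, 0.924, 0.0], [-0.0, 0.0, -1.0]]
wrist_force: [-0.5, -0.2, -0.1]
gripper_width: 0.998
```

Emit:
play_rows --targets '[[[0, 0.08, 0.145, -0.03, 0], [0, 0.08, 0.145, -0.03, 0], [0, 0.08, 0.145, -0.03, 0], [0, 0.08, 0.145, -0.03, 0], [0, 0.08, 0.145, -0.03, 0]]]'

```text
time_s: 1.92
tcp_pos: [0.5592, 0.0056, 0.1581]
ee_rot: [[-0.924, -0.383, 0.001], [-0.383, 0.924, 0.0], [-0.001, -0.0, -1.0]]
wrist_force: [0.0, -0.3, -0.4]
gripper_width: 1.001
```

Emit:
play_rows --targets '[[[0, 0.07, 0.137, -0.02, 0], [0, 0.07, 0.137, -0.02, 0], [0, 0.07, 0.137, -0.02, 0], [0, 0.07, 0.137, -0.02, 0], [0, 0.07, 0.137, -0.02, 0]]]'

```text
time_s: 2.33
tcp_pos: [0.6286, 0.1423, 0.1379]
ee_rot: [[-0.924, -0.382, 0.001], [-0.382, 0.924, 0.0], [-0.001, -0.0, -1.0]]
wrist_force: [-0.7, -0.1, -0.3]
gripper_width: 1.003
```

```bash
python3 - <<'E'
from h import *
cv2.imwrite("pics/b.png",capture("scene")[150:330,200:500]);s=sense();print(s['tcp_pos'],s['time_s'],s['joints'])
E
```

```text
[0.62711909 0.14010904 0.13819698] 2.3833 [ 2.69942024e+01  2.84340560e+01 -4.56092026e+00  1.19339082e-03
 -5.70757037e+01 -9.46243038e+01]
```

Emit:
play_rows --targets '[[[0, 0.003, 0.004, -0.04, 0], [0, 0.003, 0.004, -0.08, 0], [0, 0.003, 0.004, -0.102, 0], [0, 0.003, 0.004, -0.102, 0], [0.3, 0.003, 0.004, -0.102, 0]]]'

```text
time_s: 2.8
tcp_pos: [0.6289, 0.1408, 0.037]
ee_rot: [[-0.926, -0.377, -0.002], [-0.377, 0.926, -0.002], [0.003, -0.001, -1.0]]
wrist_force: [-0.3, 0.4, 0.8]
gripper_width: 0.976
```

Emit:
play_rows --targets '[[[1, 0, 0, 0, 0], [1, 0, 0, 0, 0], [1, 0, 0, 0, 0], [1, 0, 0, 0, 0], [1, 0, 0, 0, 0]]]'

```text
time_s: 3.22
tcp_pos: [0.6298, 0.1427, 0.0388]
ee_rot: [[-0.926, -0.378, 0.002], [-0.378, 0.926, 0.001], [-0.002, 0.0, -1.0]]
wrist_force: [-0.9, 1.7, 0.6]
gripper_width: 0.631
```

Emit:
play_rows --targets '[[[1, 0, 0, 0, 0], [1, 0, 0, 0, 0], [1, 0, 0, 0, 0], [1, 0, 0, 0, 0], [1, 0, 0, 0, 0]]]'

```text
time_s: 3.63
tcp_pos: [0.6299, 0.1428, 0.0387]
ee_rot: [[-0.926, -0.379, 0.001], [-0.379, 0.926, 0.0], [-0.001, -0.0, -1.0]]
wrist_force: [-1.8, 0.1, 6.3]
gripper_width: 0.619
```

Emit:
play_rows --targets '[[[1, 0, 0, 0.04, 0], [1, 0, 0, 0.08, 0], [1, -0.01, 0.03, 0.08, 0], [1, -0.03, 0.07, 0.08, 0], [1, -0.04, 0.11, 0.08, 0]]]'

```text
time_s: 4.05
tcp_pos: [0.5884, 0.2496, 0.1176]
ee_rot: [[-0.927, -0.375, -0.002], [-0.375, 0.927, 0.0], [0.001, 0.001, -1.0]]
wrist_force: [-0.4, -0.5, -2.2]
gripper_width: 0.625
```

Emit:
play_rows --targets '[[[1, -0.012, 0.03, 0, 0], [1, -0.024, 0.06, 0, 0], [1, -0.036, 0.09, 0, 0], [1, -0.048, 0.12, 0, 0], [1, -0.058, 0.136, 0, 0]]]'

```text
time_s: 4.47
tcp_pos: [0.5306, 0.3888, 0.1164]
ee_rot: [[-0.925, -0.38, -0.001], [-0.38, 0.925, -0.0], [0.001, 0.0, -1.0]]
wrist_force: [0.3, -0.0, -1.6]
gripper_width: 0.623
```

Emit:
play_rows --targets '[[[1, 0, 0, 0, 0], [1, 0, 0, -0.03, 0], [1, 0, 0, -0.06, 0], [1, 0, 0, -0.07, 0], [1, 0, 0, -0.07, 0]]]'

```text
time_s: 4.88
tcp_pos: [0.5305, 0.3839, 0.044]
ee_rot: [[-0.926, -0.377, -0.005], [-0.377, 0.926, -0.005], [0.007, -0.003, -1.0]]
wrist_force: [0.7, 0.2, -0.9]
gripper_width: 0.625
```

```bash
python3 - <<'E'
from h import *
cv2.imwrite("pics/c.png",np.hstack([cv2.resize(capture("scene")[210:310,390:520],(520,400)),cv2.resize(capture("top")[160:250,90:150],(267,400))]));s=sense();print(s['tcp_pos'],s['time_s'],s['wrist_force'],s['gripper_width'])
E
```

```text
[0.53267676 0.3857432  0.04788914] 4.9833 [-0.2371175   0.42954154 -0.59330455] 0.624263527321647
```

View pics/c.png

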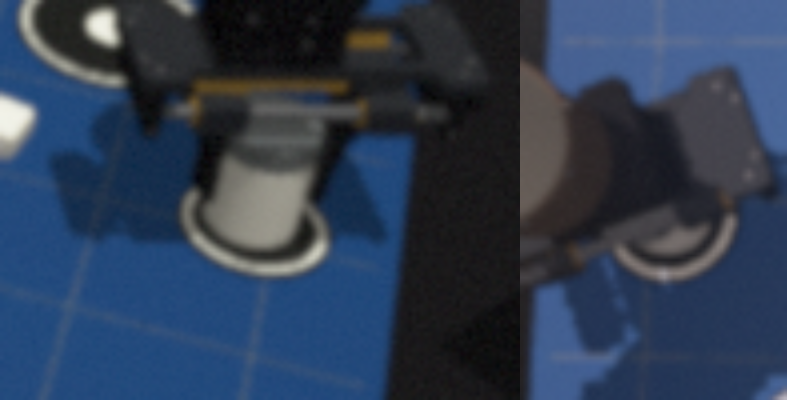

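The jar stands over its pad with the ring visible all round. I lower it, release, and head for the weight.

Emit:
play_rows --targets '[[[1, 0, 0, -0.006, 0], [1, 0, 0, -0.0065, 0], [0, 0, 0, -0.0065, 0], [0, 0, 0, -0.0065, 0], [0, 0, 0, -0.0065, 0]]]'

```text
time_s: 5.4
tcp_pos: [0.5325, 0.3864, 0.0421]
ee_rot: [[-0.926, -0.378, 0.001], [-0.378, 0.926, 0.001], [-0.002, 0.001, -1.0]]
wrist_force: [0.1, 0.5, -0.1]
gripper_width: 0.77
```

Emit:
play_rows --targets '[[[0, 0, 0, 0, 0], [0, 0, 0, 0, 0], [0, 0, 0, 0.03, 0], [0, 0, 0, 0.07, 0], [0, 0, 0, 0.1, 0]]]'

```text
time_s: 5.82
tcp_pos: [0.5325, 0.3862, 0.1434]
ee_rot: [[-0.926, -0.379, 0.001], [-0.379, 0.926, 0.0], [-0.001, -0.0, -1.0]]
wrist_force: [-0.5, 0.2, 0.0]
gripper_width: 0.992
```

Emit:
play_rows --targets '[[[0, 0, -0.03, 0.005, 0], [0, 0, -0.07, 0.005, 0], [0, 0, -0.11, 0.005, 0], [0, 0, -0.15, 0.005, 0], [0, 0, -0.19, 0.005, 0]]]'

```text
time_s: 6.23
tcp_pos: [0.5316, 0.1944, 0.1465]
ee_rot: [[-0.925, -0.379, 0.001], [-0.379, 0.925, 0.0], [-0.001, 0.0, -1.0]]
wrist_force: [0.2, 0.2, 0.1]
gripper_width: 1.001
```

Emit:
play_rows --targets '[[[0, 0, -0.04, 0, 0], [0, 0, -0.08, 0, 0], [0, 0, -0.12, 0, 0], [0, 0, -0.16, 0, 0], [0, 0, -0.2, 0, 0]]]'

```text
time_s: 6.65
tcp_pos: [0.5317, -0.0058, 0.1466]
ee_rot: [[-0.926, -0.379, 0.001], [-0.379, 0.926, 0.0], [-0.001, -0.0, -1.0]]
wrist_force: [0.8, 0.7, 0.0]
gripper_width: 1.005
```

Emit:
play_rows --targets '[[[0, 0, -0.04, 0, 0], [0, 0, -0.08, 0, 0], [0, 0, -0.12, 0, 0], [0, 0, -0.16, 0, 0], [0, 0, -0.2, 0, 0]]]'

```text
time_s: 7.07
tcp_pos: [0.5318, -0.206, 0.1465]
ee_rot: [[-0.926, -0.378, 0.001], [-0.378, 0.926, -0.0], [-0.001, -0.0, -1.0]]
wrist_force: [1.5, 1.5, -0.2]
gripper_width: 1.001
```

Emit:
play_rows --targets '[[[0, 0, -0.04, 0, 0], [0, 0.012, -0.08, 0, 0], [0, 0.012, -0.12, 0, 0], [0, 0.012, -0.155, 0, 0], [0, 0.012, -0.17, 0, 0]]]'

```text
time_s: 7.48
tcp_pos: [0.5435, -0.3782, 0.1458]
ee_rot: [[-0.927, -0.375, 0.0], [-0.375, 0.927, -0.001], [0.0, -0.001, -1.0]]
wrist_force: [0.4, -0.3, 0.3]
gripper_width: 0.997
```

```bash
python3 - <<'E'
from h import *
s=sense();print(s['tcp_pos'],s['time_s'])
im=capture("top");cv2.imwrite("pics/d.png",im)
print(ray("top",(0,0),0))
x,y,r=123,208,25
cv2.imwrite("pics/d1.png",np.hstack([cv2.resize(im[y-r:y+r,x-r:x+r],(400,400),interpolation=2),cv2.resize(capture("scene")[150:210,140:210],(400,400),interpolation=2)]))
E
```

```text
[ 0.54354682 -0.37821806  0.14577329] 7.4833
[1.13562061 0.77810624 0.        ]
```

View pics/d1.png

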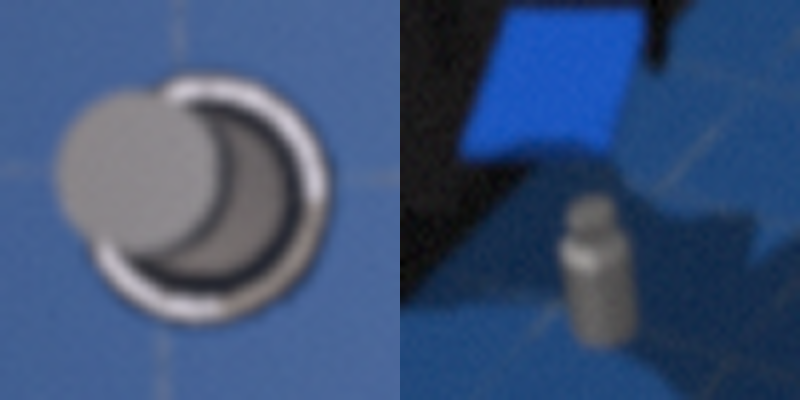

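Left: the jar is upright inside its ring, cap at (115,204). Right: the weight is undisturbed. I descend on the weight and grip it.

Emit:
play_rows --targets '[[[0, 0, 0, -0.04, 0], [0, 0, 0, -0.08, 0], [0, 0, 0, -0.11, 0], [0, 0, 0, -0.122, 0], [0.5, 0, 0, -0.122, 0]]]'

```text
time_s: 8.0
tcp_pos: [0.5421, -0.3719, 0.0208]
ee_rot: [[-0.925, -0.379, -0.007], [-0.379, 0.925, 0.003], [0.005, 0.005, -1.0]]
wrist_force: [0.8, -0.2, 0.8]
gripper_width: 0.975
```

Emit:
play_rows --targets '[[[1, 0, 0, 0, 0], [1, 0, 0, 0, 0], [1, 0, 0, 0, 0], [1, 0, 0, 0, 0], [1, 0, 0, 0, 0]]]'

```text
time_s: 8.42
tcp_pos: [0.5448, -0.3743, 0.0257]
ee_rot: [[-0.926, -0.378, 0.003], [-0.378, 0.926, -0.001], [-0.002, -0.002, -1.0]]
wrist_force: [0.2, 0.9, -0.7]
gripper_width: 0.627
```

Emit:
play_rows --targets '[[[1, 0, 0, 0, 0], [1, 0, 0, 0, 0], [1, 0, 0, 0, 0], [1, 0, 0, 0, 0], [1, 0, 0, 0, 0]]]'

```text
time_s: 8.83
tcp_pos: [0.5437, -0.3738, 0.0241]
ee_rot: [[-0.926, -0.378, -0.001], [-0.378, 0.926, 0.001], [0.001, 0.001, -1.0]]
wrist_force: [-1.0, 2.2, 2.8]
gripper_width: 0.362
```

```bash
python3 - <<'E'
from h import *
s=sense();print(s['tcp_pos'],s['time_s'],s['gripper_width']*87,s['wrist_force'])
print(ray("top",(115.1,204.5),.077))
E
```

```text
[ 0.54367753 -0.37376399  0.02411831] 8.8333 31.453127226973628 [-0.95215761  2.24878913  2.82381052]
[0.53026706 0.38531079 0.077     ]
```

Emit:
play_rows --targets '[[[1, 0, 0, 0, 0], [1, 0, 0, 0.03, 0], [1, 0, 0, 0.06, 0], [1, -0.02, 0.01, 0.075, 0], [1, -0.05, 0.025, 0.075, 0]]]'

```text
time_s: 9.25
tcp_pos: [0.4984, -0.3512, 0.1027]
ee_rot: [[-0.925, -0.379, 0.01], [-0.379, 0.925, -0.006], [-0.007, -0.009, -1.0]]
wrist_force: [1.1, -0.2, -1.8]
gripper_width: 0.362
```

Emit:
play_rows --targets '[[[1, -0.034, 0.016, 0, 0], [1, -0.068, 0.032, 0, 0], [1, -0.1, 0.048, 0, 0], [1, -0.124, 0.061, 0, 0], [1, -0.124, 0.061, 0, 0]]]'

```text
time_s: 9.67
tcp_pos: [0.3632, -0.2851, 0.098]
ee_rot: [[-0.927, -0.376, -0.006], [-0.376, 0.927, 0.004], [0.004, 0.006, -1.0]]
wrist_force: [0.4, -0.2, -2.8]
gripper_width: 0.357
```

Emit:
play_rows --targets '[[[1, 0, 0, -0.03, 0], [1, 0, 0, -0.055, 0], [1, 0, 0, -0.064, 0], [1, 0, 0, -0.064, 0], [1, 0, 0, -0.064, 0]]]'

```text
time_s: 10.08
tcp_pos: [0.3704, -0.2883, 0.035]
ee_rot: [[-0.926, -0.379, -0.001], [-0.379, 0.926, -0.0], [0.001, 0.0, -1.0]]
wrist_force: [0.3, -0.6, -1.8]
gripper_width: 0.359
```

```bash
python3 - <<'E'
from h import *
cv2.imwrite("pics/e.png",np.hstack([cv2.resize(capture("scene")[130:210,190:280],(450,400)),cv2.resize(capture("top")[240:300,340:395],(367,400))]));s=sense();print(s['tcp_pos'],s['time_s'],s['wrist_force'],s['gripper_width'])
E
```

```text
[ 0.37116375 -0.28855535  0.03599431] 10.1833 [ 0.21514972 -0.62973058 -1.46979811] 0.35714538376169774
```

View pics/e.png

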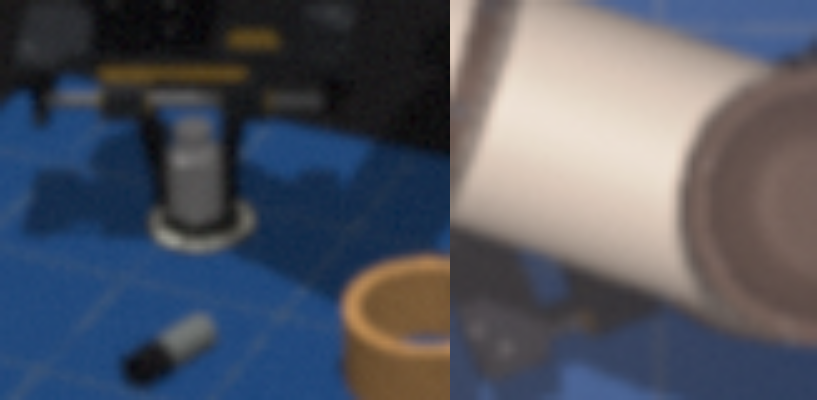

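The weight is over its small pad with the ring visible round it. I lower it, release, and go to the tape. I'll pinch its near-right wall with the gripper half open, clear of the glue stick.

Emit:
play_rows --targets '[[[1, 0, 0, -0.007, 0], [1, 0, 0, -0.008, 0], [1, 0, 0, -0.008, 0], [0.45, 0, 0, -0.008, 0], [0.45, 0, 0, -0.008, 0]]]'

```text
time_s: 10.6
tcp_pos: [0.3704, -0.2882, 0.0275]
ee_rot: [[-0.926, -0.378, 0.001], [-0.378, 0.926, -0.0], [-0.001, -0.001, -1.0]]
wrist_force: [0.2, -0.3, 0.1]
gripper_width: 0.44
```

Emit:
play_rows --targets '[[[0.45, 0, 0, 0, 0], [0.45, 0, 0, 0, 0], [0.45, 0, 0, 0.03, 0], [0.45, 0, 0, 0.07, 0], [0.45, 0, 0, 0.1, 0]]]'

```text
time_s: 11.02
tcp_pos: [0.3703, -0.2883, 0.1292]
ee_rot: [[-0.926, -0.379, 0.001], [-0.379, 0.926, -0.001], [-0.0, -0.001, -1.0]]
wrist_force: [1.0, 0.0, -0.3]
gripper_width: 0.548
```

Emit:
play_rows --targets '[[[0.45, 0.022, 0.03, 0, 0], [0.45, 0.044, 0.06, 0, 0], [0.45, 0.066, 0.09, 0, 0], [0.45, 0.088, 0.12, 0, 0], [0.45, 0.108, 0.148, 0, 0]]]'

```text
time_s: 11.43
tcp_pos: [0.4791, -0.1384, 0.1276]
ee_rot: [[-0.926, -0.378, 0.001], [-0.378, 0.926, -0.0], [-0.001, -0.001, -1.0]]
wrist_force: [1.1, -0.3, -0.6]
gripper_width: 0.55
```

Emit:
play_rows --targets '[[[0.45, 0, 0, 0, 0], [0.45, 0, 0, -0.02, 0], [0.45, 0, 0, -0.035, 0], [0.45, 0, 0, -0.035, 0], [0.45, 0, 0, -0.035, 0]]]'

```text
time_s: 11.85
tcp_pos: [0.4775, -0.1402, 0.0917]
ee_rot: [[-0.926, -0.378, -0.002], [-0.378, 0.926, -0.0], [0.002, 0.0, -1.0]]
wrist_force: [0.2, 0.5, -0.3]
gripper_width: 0.554
```

```bash
python3 - <<'E'
from h import *
cv2.imwrite("pics/f.png",cv2.resize(capture("scene")[130:230,190:320],(780,600)));s=sense();print(s['tcp_pos'],s['time_s'],s['wrist_force'],s['gripper_width'])
E
```

```text
[ 0.47824063 -0.14028264  0.09248843] 11.9 [-0.10722711  0.03674689  0.04883705] 0.5530347605923528
```

View pics/f.png

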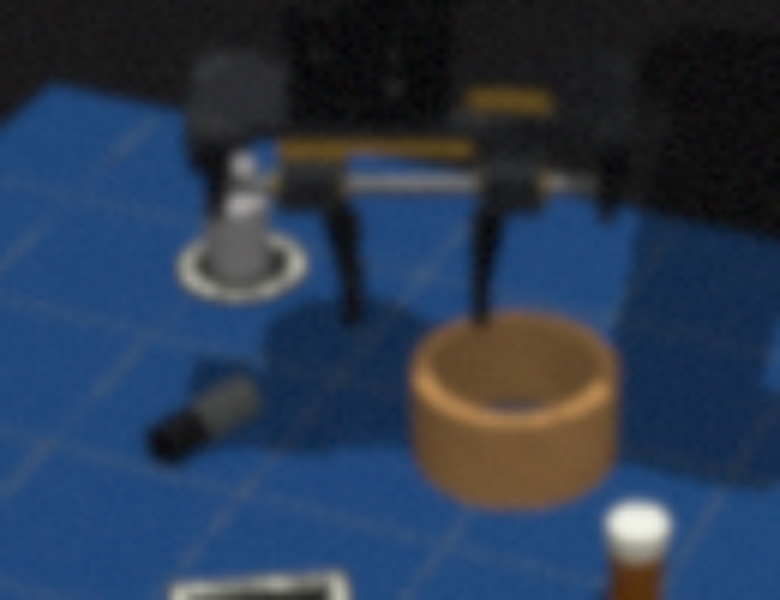

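The weight stands in its ring and the fingers straddle the tape wall. I descend and pinch.

Emit:
play_rows --targets '[[[0.45, 0, 0, -0.03, 0], [0.45, 0, 0, -0.055, 0], [0.45, 0, 0, -0.064, 0], [0.45, 0, 0, -0.064, 0], [0.7, 0, 0, -0.064, 0]]]'

```text
time_s: 12.32
tcp_pos: [0.4787, -0.1403, 0.0288]
ee_rot: [[-0.926, -0.378, 0.001], [-0.378, 0.926, -0.0], [-0.001, -0.001, -1.0]]
wrist_force: [0.3, -0.2, 0.1]
gripper_width: 0.523
```

Emit:
play_rows --targets '[[[1, 0, 0, 0, 0], [1, 0, 0, 0, 0], [1, 0, 0, 0, 0], [1, 0, 0, 0, 0], [1, 0, 0, 0, 0]]]'

```text
time_s: 12.73
tcp_pos: [0.4783, -0.14, 0.0286]
ee_rot: [[-0.926, -0.378, 0.001], [-0.378, 0.926, 0.0], [-0.001, -0.0, -1.0]]
wrist_force: [0.2, 0.7, 0.6]
gripper_width: 0.179
```

Emit:
play_rows --targets '[[[1, 0, 0, 0, 0], [1, 0, 0, 0, 0], [1, 0, 0, 0, 0], [1, 0, 0, 0, 0], [1, 0, 0, 0, 0]]]'

```text
time_s: 13.15
tcp_pos: [0.4783, -0.14, 0.0284]
ee_rot: [[-0.926, -0.378, 0.001], [-0.378, 0.926, -0.0], [-0.0, -0.0, -1.0]]
wrist_force: [-1.5, 2.0, 5.2]
gripper_width: 0.11
```

Emit:
play_rows --targets '[[[1, 0, 0, 0.02, 0], [1, 0, 0, 0.05, 0], [1, 0, 0, 0.08, 0], [1, 0, 0.02, 0.09, 0], [1, -0.01, 0.05, 0.09, 0]]]'

```text
time_s: 13.57
tcp_pos: [0.4715, -0.0905, 0.1208]
ee_rot: [[-0.927, -0.376, 0.008], [-0.376, 0.927, -0.0], [-0.008, -0.003, -1.0]]
wrist_force: [0.4, 0.5, -2.1]
gripper_width: 0.108
```

Emit:
play_rows --targets '[[[1, -0.008, 0.036, 0, 0], [1, -0.016, 0.072, 0, 0], [1, -0.024, 0.108, 0, 0], [1, -0.032, 0.144, 0, 0], [1, -0.042, 0.18, 0, 0]]]'

```text
time_s: 13.98
tcp_pos: [0.4252, 0.0914, 0.1176]
ee_rot: [[-0.926, -0.378, -0.001], [-0.378, 0.926, -0.0], [0.001, -0.0, -1.0]]
wrist_force: [1.0, 0.3, -0.9]
gripper_width: 0.112
```

Emit:
play_rows --targets '[[[1, -0.01, 0.036, 0, 0], [1, -0.02, 0.072, 0, 0], [1, -0.03, 0.108, 0, 0], [1, -0.041, 0.136, 0, 0], [1, -0.041, 0.146, 0, 0]]]'

```text
time_s: 14.4
tcp_pos: [0.3836, 0.2389, 0.1177]
ee_rot: [[-0.924, -0.382, -0.0], [-0.382, 0.924, 0.0], [0.0, 0.0, -1.0]]
wrist_force: [-0.5, 0.7, -1.0]
gripper_width: 0.109
```

Emit:
play_rows --targets '[[[1, 0, 0, 0, 0], [1, 0, 0, -0.03, 0], [1, 0, 0, -0.06, 0], [1, 0, 0, -0.075, 0], [1, 0, 0, -0.075, 0]]]'

```text
time_s: 14.82
tcp_pos: [0.3831, 0.2325, 0.0397]
ee_rot: [[-0.927, -0.376, -0.006], [-0.376, 0.927, -0.007], [0.008, -0.004, -1.0]]
wrist_force: [-0.3, -0.0, -0.9]
gripper_width: 0.11
```

```bash
python3 - <<'E'
from h import *
cv2.imwrite("pics/g.png",np.hstack([cv2.resize(capture("scene")[150:250,370:480],(440,400)),cv2.resize(capture("top")[225:310,115:205],(360,340))[:,:].repeat(1,0) if 0 else cv2.resize(capture("top")[225:310,120:200],(340,400))]));s=sense();print(s['tcp_pos'],s['time_s'],s['wrist_force'],s['gripper_width'])
E
```

```text
[0.38514653 0.23493137 0.04276339] 14.9167 [-0.40815879  0.39562403 -0.04213652] 0.11082923996557983
```

View pics/g.png

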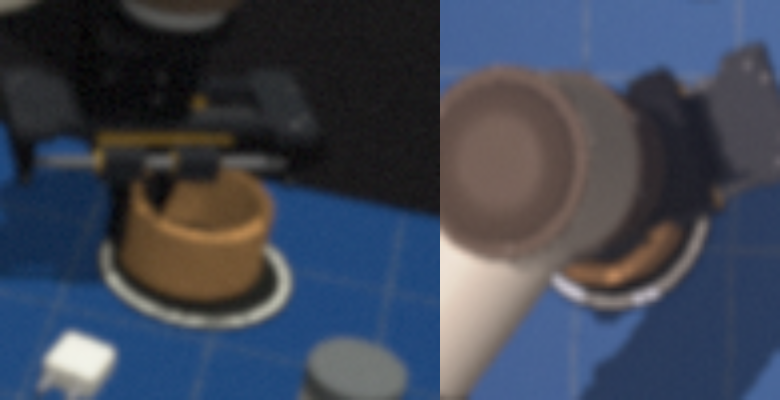

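The ring hangs about 12 mm above the pad. I'll check its centring numerically before lowering.

```bash
cat > ringchk.py <<'E'
from h import *
import sys
zb=float(sys.argv[1])
sc=capture("scene");H,S,V=cv2.split(cv2.cvtColor(sc,cv2.COLOR_BGR2HSV))
brown=(((H<22)|(H>170))&(S>70)&(V>40)).astype(np.uint8)*255
c=blob(brown,(419,210),40);x,y,w,h=cv2.boundingRect(c);print("seen x",x,x+w,"bottom",y+h)
def pred(C):
    P=np.array([proj("scene",(C[0]+.047*np.cos(a),C[1]+.047*np.sin(a),z)) for a in np.linspace(0,6.28,90) for z in(zb,zb+.048)])
    return P[:,0].min(),P[:,0].max(),P[:,1].max()
print("pad centre would give",np.round(pred((.3676,.2769)),1),"+1cm x",np.round(pred((.3776,.2769)),1),"+1cm y",np.round(pred((.3676,.2869)),1))
E
python3 ringchk.py 0.0145
```

```text
seen x 400 439 bottom 226
pad centre would give [402.4 442.  224.3] +1cm x [401.6 441.4 226.5] +1cm y [406.1 445.9 225.2]
```

Emit:
play_rows --targets '[[[1, -0.006, 0.005, 0, 0], [1, -0.006, 0.005, -0.006, 0], [1, -0.006, 0.005, -0.011, 0], [1, -0.006, 0.005, -0.012, 0], [1, -0.006, 0.005, -0.012, 0]]]'

```text
time_s: 15.38
tcp_pos: [0.379, 0.2412, 0.0314]
ee_rot: [[-0.926, -0.379, 0.0], [-0.379, 0.926, 0.0], [-0.0, 0.0, -1.0]]
wrist_force: [-1.5, 0.3, 3.0]
gripper_width: 0.106
```

```bash
python3 ringchk.py 0.003;python3 -c "
from h import *
sc=capture('scene');H,S,V=cv2.split(cv2.cvtColor(sc,cv2.COLOR_BGR2HSV));w=((S<90)&(V>110)).astype(np.uint8)*255
c=blob(w,(419,217),32);print('ring seen',cv2.boundingRect(c))
P=np.array([proj('scene',(.3676+.0635*np.cos(a),.2769+.0635*np.sin(a),.003)) for a in np.linspace(0,6.28,90)]);print(P.min(0),P.max(0));s=sense();print(s['tcp_pos'],s['wrist_force'])"
```

```text
seen x 403 441 bottom 228
pad centre would give [401.7 441.1 227.8] +1cm x [401.  440.6 230. ] +1cm y [405.4 445.  228.7]
ring seen (387, 232, 12, 17)
[395.50919765 203.30193113] [444.03511106 231.72689616]
[0.3790057  0.2412472  0.03138357] [-2.26806935  0.81938859  3.6410946 ]
```

Centred, with light contact. I release and go to the case, turning the jaws across it.

Emit:
play_rows --targets '[[[0.6, 0, 0, 0, 0], [0.6, 0, 0, 0, 0], [0.6, 0, 0, 0, 0], [0.6, 0, 0, 0, 0], [0.6, 0, 0, 0, 0]]]'

```text
time_s: 15.9
tcp_pos: [0.379, 0.2409, 0.0309]
ee_rot: [[-0.926, -0.378, -0.0], [-0.378, 0.926, -0.0], [0.0, -0.0, -1.0]]
wrist_force: [-0.6, -0.7, 0.5]
gripper_width: 0.366
```

Emit:
play_rows --targets '[[[0.6, 0, 0, 0.02, 0], [0.6, 0, 0, 0.05, 0], [0.6, 0, 0, 0.08, 0], [0, 0.01, -0.02, 0.09, -0.1], [0, 0.025, -0.05, 0.09, -0.2]]]'

```text
time_s: 16.32
tcp_pos: [0.4059, 0.1935, 0.1244]
ee_rot: [[-0.982, -0.187, 0.006], [-0.187, 0.982, 0.006], [-0.007, 0.004, -1.0]]
wrist_force: [0.3, -0.4, -0.1]
gripper_width: 0.482
```

Emit:
play_rows --targets '[[[0, 0.015, -0.03, 0, -0.1], [0, 0.03, -0.06, 0, -0.2], [0, 0.04, -0.088, 0, -0.308], [0, 0.04, -0.088, 0, -0.308], [0, 0.04, -0.088, -0.02, -0.308]]]'

```text
time_s: 16.73
tcp_pos: [0.4468, 0.1027, 0.1036]
ee_rot: [[-0.992, 0.122, 0.007], [0.122, 0.992, 0.003], [-0.007, 0.004, -1.0]]
wrist_force: [0.8, -0.5, 0.4]
gripper_width: 0.843
```

```bash
python3 - <<'E'
from h import *
s=sense();print(s['tcp_pos'],np.degrees(np.arctan2(s['ee_rot'][1][1],s['ee_rot'][0][1])),s['time_s'],s['gripper_width'])
sc=capture("scene");t=capture("top")
cv2.imwrite("pics/i.png",np.hstack([cv2.resize(sc[150:250,300:480],(500,278)),cv2.resize(t[225:310,120:240],(300,278))]))
E
python3 ringchk.py 0.003
```

```text
[0.44678402 0.10268395 0.10355544] 82.97851844017508 16.7333 0.8433047974474126
seen x 402 441 bottom 228
pad centre would give [401.7 441.1 227.8] +1cm x [401.  440.6 230. ] +1cm y [405.4 445.  228.7]
```

View pics/i.png

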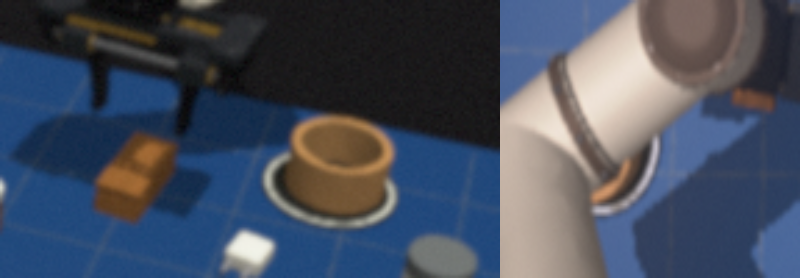

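The tape sits centred on its pad and the fingers are above and astride the case. I descend and grip.

Emit:
play_rows --targets '[[[0, 0, 0, -0.03, 0], [0, 0, 0, -0.06, 0], [0, 0, 0, -0.079, 0], [0, 0, 0, -0.079, 0], [0.4, 0, 0, -0.079, 0]]]'

```text
time_s: 17.3
tcp_pos: [0.4439, 0.1034, 0.0221]
ee_rot: [[-0.993, 0.118, -0.001], [0.118, 0.993, -0.001], [0.001, -0.001, -1.0]]
wrist_force: [0.2, -0.6, -0.7]
gripper_width: 0.972
```

Emit:
play_rows --targets '[[[1, 0, 0, 0, 0], [1, 0, 0, 0, 0], [1, 0, 0, 0, 0], [1, 0, 0, 0, 0], [1, 0, 0, 0, 0]]]'

```text
time_s: 17.72
tcp_pos: [0.4444, 0.1032, 0.0228]
ee_rot: [[-0.993, 0.12, 0.001], [0.12, 0.993, 0.001], [-0.001, 0.001, -1.0]]
wrist_force: [-0.2, -0.4, -0.9]
gripper_width: 0.628
```

Emit:
play_rows --targets '[[[1, 0, 0, 0, 0], [1, 0, 0, 0, 0], [1, 0, 0, 0, 0], [1, 0, 0, 0, 0], [1, 0, 0, 0, 0]]]'

```text
time_s: 18.13
tcp_pos: [0.4442, 0.1031, 0.0224]
ee_rot: [[-0.993, 0.12, 0.0], [0.12, 0.993, 0.0], [-0.0, 0.0, -1.0]]
wrist_force: [-1.6, 0.3, 5.0]
gripper_width: 0.5
```

Case held. I lift it to +0.11 m so it clears the vial on the way, then carry it over and turn it.

Emit:
play_rows --targets '[[[1, 0, 0, 0.02, 0], [1, 0, 0, 0.05, 0], [1, 0, 0, 0.08, 0], [1, 0, 0, 0.11, 0.05], [1, 0.015, -0.015, 0.11, 0.1]]]'

```text
time_s: 18.55
tcp_pos: [0.4606, 0.09, 0.1371]
ee_rot: [[-1.0, 0.014, 0.009], [0.014, 1.0, 0.005], [-0.009, 0.005, -1.0]]
wrist_force: [1.4, 0.6, -1.2]
gripper_width: 0.501
```

Emit:
play_rows --targets '[[[1, 0.02, -0.022, 0, 0.1], [1, 0.04, -0.045, 0, 0.2], [1, 0.06, -0.068, 0, 0.3], [1, 0.08, -0.09, 0, 0.4], [1, 0.1, -0.112, 0, 0.5]]]'

```text
time_s: 18.97
tcp_pos: [0.5589, -0.0254, 0.1309]
ee_rot: [[-0.885, -0.466, -0.002], [-0.466, 0.885, -0.0], [0.002, 0.001, -1.0]]
wrist_force: [0.6, 1.3, -1.8]
gripper_width: 0.507
```

Emit:
play_rows --targets '[[[1, 0.025, -0.028, 0, 0.046], [1, 0.05, -0.056, 0, 0.046], [1, 0.075, -0.084, 0, 0.046], [1, 0.0946, -0.108, 0, 0.046], [1, 0.0946, -0.108, 0, 0.046]]]'

```text
time_s: 19.38
tcp_pos: [0.6559, -0.1364, 0.1297]
ee_rot: [[-0.867, -0.498, -0.0], [-0.498, 0.867, -0.001], [0.001, -0.001, -1.0]]
wrist_force: [1.4, -0.2, -2.3]
gripper_width: 0.499
```

Emit:
play_rows --targets '[[[1, 0, 0, -0.03, 0], [1, 0, 0, -0.06, 0], [1, 0, 0, -0.09, 0], [1, 0, 0, -0.098, 0], [1, 0, 0, -0.098, 0]]]'

```text
time_s: 19.8
tcp_pos: [0.6506, -0.1318, 0.03]
ee_rot: [[-0.865, -0.502, -0.009], [-0.502, 0.865, 0.0], [0.008, 0.005, -1.0]]
wrist_force: [-0.3, -0.4, -1.7]
gripper_width: 0.507
```

```bash
python3 - <<'E'
from h import *
s=sense();print(s['tcp_pos'],np.degrees(np.arctan2(s['ee_rot'][1][1],s['ee_rot'][0][1])),s['time_s'],s['gripper_width'],s['wrist_force'])
sc=capture("scene");t=capture("top")
cv2.imwrite("pics/j.png",np.hstack([cv2.resize(sc[190:280,190:290],(444,400)),cv2.resize(t[130:205,275:345],(356,400))]))
E
```

```text
[ 0.65056201 -0.13182395  0.02998799] 120.1024419534383 19.8 0.5065715794321434 [-0.3126666  -0.41968649 -1.6872752 ]
```

View pics/j.png

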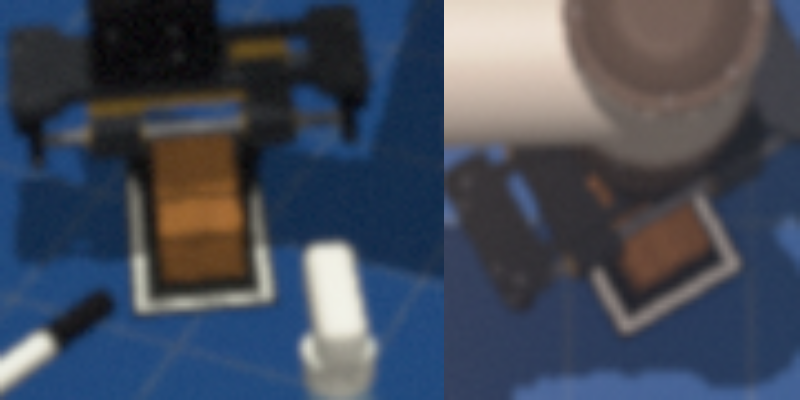

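Aligned with the rectangle, but perhaps too far forward along it. I'll measure the front edge.

```bash
cat > casechk.py <<'E'
from h import *
s=sense();zb=s['tcp_pos'][2]-.0225;print("zb",zb)
sc=capture("scene");H,S,V=cv2.split(cv2.cvtColor(sc,cv2.COLOR_BGR2HSV))
brown=(((H<22)|(H>170))&(S>70)&(V>40)).astype(np.uint8)*255
c=blob(brown,(235,240),28).reshape(-1,2).astype(float)
bot=np.array([[x,c[c[:,0]==x,1].max()+.5] for x in np.unique(c[:,0])[3:-3]])
u=np.array([np.cos(np.radians(30.1)),np.sin(np.radians(30.1))]);v=np.array([-u[1],u[0]])
P=np.array([.6526,-.1308])
W=np.array([ray("scene",b,zb)[:2] for b in bot])-P
print("front edge along long axis mm",np.round(np.median(W@u)*1000,1),"slope deg",np.degrees(np.arctan(np.polyfit(W@v,W@u,1)[0])))
wh=((S<90)&(V>110)).astype(np.uint8)
for x in(228,235,242):
    col=np.where(wh[245:270,x])[0]+245;print("white front line",x,[round(float((ray("scene",(x,y),.003)[:2]-P)@u*1000),1) for y in(col.min()-.5,col.max()+.5)])
x0,x1=c[c[:,1]>240][:,0].min()-.5,c[c[:,1]>240][:,0].max()+.5;yb=np.median(bot[:,1]);print("side corners across mm",[round(float((ray("scene",(x,yb),zb)[:2]-P)@v*1000),1) for x in(x0,x1)])
E
python3 casechk.py
```

```text
zb 0.012236408508508594
front edge along long axis mm 49.9 slope deg 1.8458703906801655
white front line 228 [52.8, 63.7]
white front line 235 [55.0, 62.2]
white front line 242 [53.5, 64.4]
side corners across mm [-34.0, 21.1]
```

Relative to the white line the case is about 4–5 mm forward. I shift it back 4 mm along the axis, lower it and release.

Emit:
play_rows --targets '[[[1, -0.0035, -0.002, 0, 0], [1, -0.0035, -0.002, -0.004, 0], [1, -0.0035, -0.002, -0.008, 0], [1, -0.0035, -0.002, -0.009, 0], [1, -0.0035, -0.002, -0.009, 0]]]'

```text
time_s: 20.37
tcp_pos: [0.6501, -0.134, 0.0255]
ee_rot: [[-0.865, -0.502, 0.0], [-0.502, 0.865, -0.0], [-0.0, -0.0, -1.0]]
wrist_force: [-0.5, 0.3, 0.4]
gripper_width: 0.504
```

Emit:
play_rows --targets '[[[0, 0, 0, 0, 0], [0, 0, 0, 0, 0], [0, 0, 0, 0, 0], [0, 0, 0, 0, 0], [0, 0, 0, 0, 0]]]'

```text
time_s: 20.78
tcp_pos: [0.6502, -0.1341, 0.0251]
ee_rot: [[-0.865, -0.502, 0.0], [-0.502, 0.865, -0.0], [-0.0, -0.0, -1.0]]
wrist_force: [0.2, 0.6, -0.5]
gripper_width: 0.795
```

Emit:
play_rows --targets '[[[0, 0, 0, 0.02, 0], [0, 0, 0, 0.05, 0], [0, 0, 0, 0.08, 0], [0, 0, 0, 0.11, 0], [0, 0, 0, 0.14, 0]]]'

```text
time_s: 21.2
tcp_pos: [0.6499, -0.134, 0.1665]
ee_rot: [[-0.865, -0.502, -0.0], [-0.502, 0.865, -0.0], [0.0, 0.0, -1.0]]
wrist_force: [1.8, -0.5, 0.2]
gripper_width: 0.993
```

Emit:
play_rows --targets '[[[0, -0.02, -0.03, 0.02, 0], [0, -0.04, -0.06, 0.02, 0], [0, -0.06, -0.09, 0.02, 0], [0, -0.08, -0.12, 0.02, 0], [0, -0.1, -0.15, 0.02, 0]]]'

```text
time_s: 21.62
tcp_pos: [0.549, -0.2851, 0.1855]
ee_rot: [[-0.865, -0.502, 0.001], [-0.502, 0.865, -0.0], [-0.001, -0.0, -1.0]]
wrist_force: [0.4, -1.2, 0.4]
gripper_width: 0.999
```

Emit:
play_rows --targets '[[[0, -0.02, -0.035, 0, 0], [0, -0.04, -0.07, 0, 0], [0, -0.06, -0.1, 0, 0], [0, -0.08, -0.135, 0, 0], [0, -0.1, -0.17, 0, 0]]]'

```text
time_s: 22.03
tcp_pos: [0.4489, -0.4553, 0.1853]
ee_rot: [[-0.865, -0.502, 0.0], [-0.502, 0.865, -0.0], [-0.0, -0.0, -1.0]]
wrist_force: [0.9, 0.5, 0.4]
gripper_width: 1.001
```

```bash
python3 - <<'E'
from h import *
im=capture("top");sc=capture("scene");H,S,V=cv2.split(cv2.cvtColor(im,cv2.COLOR_BGR2HSV))
brown=(((H<22)|(H>170))&(S>90)&(V>50)).astype(np.uint8)*255
print("case",rect("top",blob(brown,(311,166),35),.037)); print("tape",circ("top",blob(brown,(161,268),35),.051));print(sense()['time_s'])
def cr(a,x,y,r):return cv2.resize(a[y-r:y+r,x-r:x+r],(260,260),interpolation=2)
cv2.imwrite("pics/k.png",np.vstack([np.hstack([cr(im,311,166,35),cr(im,161,268,30),cr(im,367,270,22)]),np.hstack([cr(sc,235,240,35),cr(sc,230,172,25),cr(sc,370,220,100)])]))
E
```

```text
case (array([ 0.64853033, -0.13335501]), 99.08210754394531, 45.065162658691406, 30.338397979736328)
tape (array([0.36296509, 0.27784624]), np.float64(0.09221353972838257))
22.1333
```

View pics/k.png

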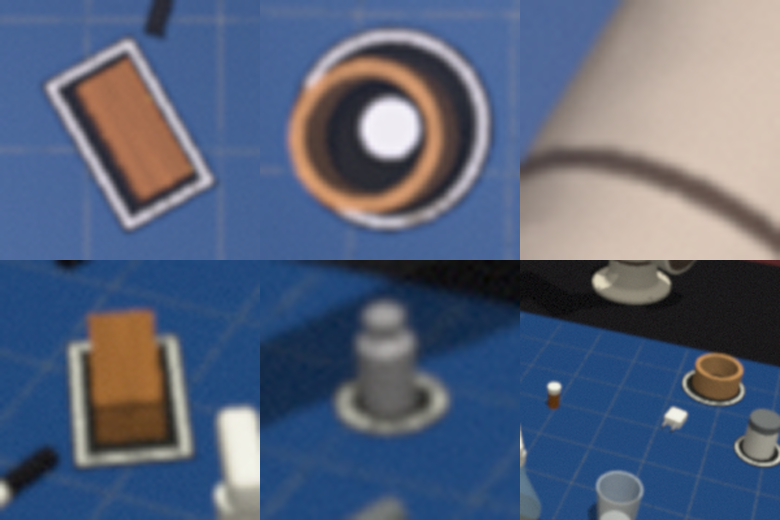

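All four are flat, upright and inside their outlines, and the vial is standing. Handing in.

```bash
python3 -c "
from station import *
print(finish_job())"
```

```text
the job is handed in; nothing more can be done
None
```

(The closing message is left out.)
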